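Seat a bayonet lamp cartridge in a detector's lamp house and hold it home

ROBOT

A 6-joint arm with a two-finger parallel gripper is mounted at the origin on the work surface. World frame = base frame: x ahead of the robot, y to its left, z up, the work surface at z = 0. Lengths are in m, angles in rad, forces in N, time in s.
With the tool pointing down it reaches from about 0.2 to 0.875 m from the base axis. Payload 3.4 kg.
Tool frame: the origin (TCP) lies between the finger pads; the fingertips stand 25 mm ahead of it and the grasp point (between the pads) lies 6 mm ahead of it (r.nose_length is the z of the fingertips in the tool frame, in m); z points along the fingers, x is the direction in which the jaws open and shut, and the axes are right-handed (so a half turn about z gives the same grasp; the last joint's range is limited). The gripper opens to 94 mm and grips with 3 to 60 N. Pads are 16 mm wide; open, the fingers measure 119 mm over their backs; the gripper's body (75 mm by 177 mm) begins 78 mm behind the grasp point.
Start: joints at [-1.452, 0.276, 1.505, -0, 1.361, -0.121], TCP at [0.137, -0.559, 0.23] pointing down, gripper open.
Joint ranges: [-2.89, 2.89], [-0.75, 2.08], [0.22, 2.7], [-1.18, 4.32], [0.11, 2.71], [-2.7, 2.7]. Speed limits (rad/s): [2.57, 2.57, 3.14, 3.14, 3.14, 3.14].

INTERFACE

Orientations are given as a unit quaternion [w, x, y, z].
In Python, from plant import r, gripper_to, inverse_kinematics, vision, models, telemetry gives the robot as it stands. Calls block until the motion is done:
- r.move_to(position, orientation): joint-space move of the TCP to a pose.
- r.move_l(position, rot=None, vel=0.15, guard=None): straight line of the TCP; rot=None keeps the orientation; vel is the mean speed in m/s. With guard (N) it stops when the force on the tool has changed by that much, and returns True; else False.
- r.movej(angles): joint-space move.
- gripper_to(opening, f_grip=None): finger opening in m; f_grip is the grip in N (None keeps the last); returns when the fingers have stopped.
- r.hold(seconds).
- inverse_kinematics(position, orientation): joint angles nearest the present ones, or None.
- vision.snapshot(name): name is "scene" or "side" or "wrist"; returns the picture (480x640x3 uint8, red, green, blue); there is no depth.
- vision.get_calibration(name): a dict with "fx", "fy", "cx", "cy" (pixels), "position" and "orientation" of the camera in the world. Camera axes: x right, y down, z forward; pixel columns grow to the right and rows downward; lengths in m; the calibration is good to about 2 mm. A picture is of the moment at which its call begins: read the wrist's pose just before it. get_calibration takes no time and is no camera call; for the wrist camera it gives the pose at the moment of the call.
A pose or a line that the arm cannot do raises r.PlanningError and nothing moves.
- r.sign_off(): hands the job in, once; it reports no verdict.
Trained networks look in the newest picture that a camera, given by its name, has taken for a name from the list of things; names that differ only in an ending like _2 or _b are one class to them, and where a whole thing is asked for, a point or a joint stands for the part that bears it (a point fixed in the world has none). Each returns a list of dicts, best first, with "score" (0 to 1); they miss things now and then, are a little off and sometimes report something else, mostly with a low value. They report only what shows in the picture. A call takes as long as a camera call. They do not tell look-alikes from the thing itself.
- models.boxes_of(thing, camera): "at" ([x, y, z] in m, in world coordinates, good to about 4 mm: the middle of the surface that is visible of it).
- models.regions_of(thing, camera): "pixels" (480x640 bool, what is visible of it).
- models.mark_of(thing, camera): "at" ([x, y, z] in m, in world coordinates, good to about 4 mm: a listed point, or the origin of a listed thing).
Readings, each from a call of its own:
- telemetry.current_t(): time.
- telemetry.current_joints(): joint angles.
- telemetry.current_dq(): joint speeds.
- telemetry.current_joint_efforts(): joint torques, N m.
- telemetry.current_ee_pos(): TCP position.
- telemetry.current_tool_rot(): TCP orientation.
- telemetry.current_wrist_force(): force on the tool from outside, world axes, zero at the start.
- telemetry.current_torque(): the same for the moment, N m.
- telemetry.current_opening(): finger opening in m.
Only numpy, scipy, OpenCV 4.12 (cv2) and the standard library are available. Lean on these libraries where they do the work, as an engineer would, in place of code of your own. Each camera call takes 0.05 s, during which the arm holds its last target. There are 200 camera calls.

TASK

Take the orange-handled lamp cartridge out of its blue stand and fit it in the bayonet socket on top of the grey lamp house: lugs into the slots, push it down against the spring, and turn it a full quarter turn clockwise (seen from above; never force it the other way). Finish while still gripping the handle and pressing the cartridge down so that its black flange stays flush on the white socket plate: do not let go, or the spring lifts it off the plate again. Leave the jar, the blue cap and the bottle where they are.

Things in the scene. Friction and masses are not known exactly. Their poses are not given: they have to be found in the camera images.
- lamp_grip (a point): Lamp cartridge (loose, about 0.12 kg): gripping point in its orange handle, on its axis, 28 mm above the flange's underside. The handle is an upright flat bar 46 mm long (x), 14 mm thick (y: grip across this), 41 mm high, standing on a black round flange 54 mm across, 6 mm thick. The handle's top is 19 mm above this point, the flange's top 22 mm below it. z up.
- lamp_flange (a point): Point on the cartridge's axis at the flange's underside; axes as lamp_grip. Below it: a white stem 22 mm across and 22 mm long, its last 6 mm tapered to 13 mm, with two brass lugs sticking out along +x and -x, parallel to the handle's length: 40 mm over both, 7 mm wide, 10 to 15 mm below the flange. The cartridge is the same after a half turn.
- lamp_lug (a point): Outer end of the brass lug on the cartridge's +x side: 20 mm from the axis, 12.5 mm below the flange's underside; axes as lamp_grip.
- lamp: The lamp cartridge, origin and axes as lamp_flange. At the start it stands upright with its flange resting on the stand, stem and lugs hanging free in the stand's hole.
- stand: Blue square block, 90 x 90 x 34 mm high, fixed, with a round hole 46 mm across in which the cartridge waits; origin at the centre of its underside.
- house: Fixed grey finned lamp house, 160 mm along x, 124 mm along y, its top 70 mm above the table, with a white socket plate 72 x 72 mm on it whose face is 85 mm above the table. Origin at the centre of its underside, z up.
- socket (a point): Centre of the bayonet hole, at the white plate's upper face; axes as house. The hole is 24 to 26 mm across, with entry slots 11 mm wide along +x and -x (44 mm over both, a red dot at each outer end). Lip 6 mm thick. Only within 4 mm of flush can the lugs turn under it: clockwise seen from above, to stops at about 95 degrees; the other way is blocked. Either lug fits either slot.
- contact (a joint): Spring-loaded brass contact in the socket: travel in m, 0 when up (its face 8 mm below the plate's face), growing as the stem presses it down, 0.014 when the flange is flush. The spring starts at 3 N and takes about 9.5 N at flush. If the turned cartridge is let go it rises about 4 mm until its lugs catch under the lip.
- jar: Bystander: amber jar with a gold-coloured lid, 52 mm across, 52 mm high; origin at the centre of its underside.
- bluecap: Bystander: blue ring-shaped screw cap, 54 mm across, 26 mm high; origin at the centre of its underside.
- bottle: Bystander: small clear bottle with a white cap, 48 mm across, 85 mm high; origin at the centre of its underside.
Mind the look-alikes: they are no part of the job. What is shaped like the lamp but purple is not meant.

How it is judged:
By the outcome, as a careful person would: the job done as asked, in the order asked, and still so for the second after the job is handed in, while the arm keeps its last pose, push and grip.
It also fails if it takes over 40 s, if anything falls off the work surface, if the arm or the gripper's body presses on something with over 40 N, if the wrist force passes 120 N, or if a joint passes its speed limit or range.

## Working session

There is one attempt and no reset: what is moved stays moved. The work goes in short steps, each a Python script; the robot and the scene stay as the last script left them, time stands still between calls to the robot, and variables do not carry over. Pictures are saved under pics/ and viewed, about 8 in all and at most 12, crops included, and the job is handed in when it is done.

```bash
mkdir -p pics; ls
python3 - <<'E'
from plant import r, vision, models, telemetry
import cv2, numpy as np
ims=[]
for c in ["scene","side"]:
    im=vision.snapshot(c); cv2.imwrite(f"pics/{c}0.png",im[:,:,::-1])
    k=vision.get_calibration(c); print(c,{a:np.round(b,3).tolist() for a,b in k.items()})
    for n in ["lamp_grip","lamp_flange","socket","house","stand","jar","bluecap","bottle"]:
        print(n,[(np.round(d["at"],3).tolist(),round(d["score"],2)) for d in models.mark_of(n,c)][:3])
print(telemetry.current_t())
E
```

```text
pics
scene {'fx': 560.973, 'fy': 560.973, 'cx': 320.619, 'cy': 240.712, 'position': [0.91, 0.533, 0.715], 'orientation': [-0.092, 0.238, 0.894, -0.368]}
lamp_grip [([0.502, 0.212, 0.063], 0.93), ([0.619, 0.229, 0.053], 0.8)]
lamp_flange [([0.5, 0.205, 0.037], 0.93), ([0.616, 0.23, 0.02], 0.72)]
socket [([0.522, -0.169, 0.085], 0.72)]
house [([0.521, -0.167, 0.001], 0.56)]
stand [([0.502, 0.206, -0.002], 0.67)]
jar [([0.743, 0.149, 0.002], 0.75)]
bluecap [([0.732, -0.167, 0.003], 0.82), ([0.501, 0.212, 0.032], 0.49)]
bottle [([0.727, -0.022, -0.0], 0.67)]
side {'fx': 516.821, 'fy': 516.821, 'cx': 325.642, 'cy': 235.713, 'position': [0.536, 0.62, 0.644], 'orientation': [0.029, -0.064, 0.911, -0.405]}
lamp_grip [([0.499, 0.207, 0.065], 0.88), ([0.621, 0.224, 0.049], 0.72), ([0.499, 0.208, 0.003], 0.57)]
lamp_flange [([0.624, 0.229, 0.021], 0.98), ([0.501, 0.209, 0.034], 0.74)]
socket [([0.524, -0.168, 0.086], 0.55)]
house [([0.522, -0.168, -0.002], 0.63), ([0.527, -0.166, 0.087], 0.49)]
stand [([0.499, 0.206, -0.002], 0.73)]
jar [([0.742, 0.147, -0.004], 0.88), ([0.524, -0.166, 0.088], 0.58)]
bluecap [([0.74, -0.167, -0.001], 0.81)]
bottle [([0.73, -0.025, -0.0], 0.72)]
0.9
```

View pics/scene0.png

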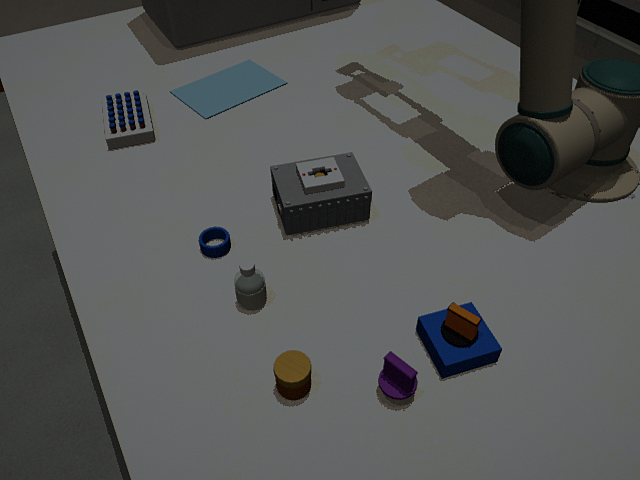

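View pics/side0.png

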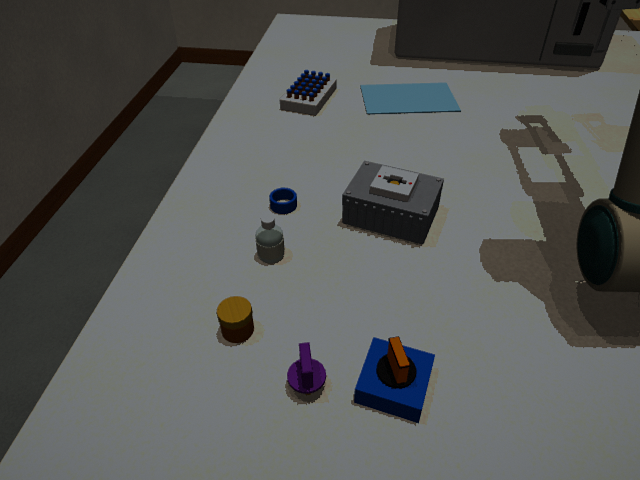

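The orange lamp stands in the blue stand (scene px 462,325; side px 398,362). The socket is at scene px 320,172, and the purple look-alike is next to the stand. Next I'll take wrist views over the socket and then the lamp.

```bash
cat > h.py <<'E'
from plant import r, gripper_to, inverse_kinematics, vision, models, telemetry
import cv2, numpy as np
from scipy.spatial.transform import Rotation as R
def quat(a):
    "tool down; jaw axis (tool x) at world angle a"
    M=np.array([[np.cos(a),np.sin(a),0],[np.sin(a),-np.cos(a),0],[0,0,-1]]).T
    M=np.column_stack([[np.cos(a),np.sin(a),0],[np.sin(a),-np.cos(a),0],[0,0,-1]])
    return R.from_matrix(M).as_quat(scalar_first=True)
def jaw():
    return R.from_quat(telemetry.current_tool_rot(),scalar_first=True).as_matrix()[:,0]
def snap(c,fn):
    k=vision.get_calibration(c); im=vision.snapshot(c); cv2.imwrite(f"pics/{fn}.png",im[:,:,::-1]); np.save(f"pics/{fn}.npy",k,allow_pickle=True)
    return im,k
def ray(k,uv,z):
    Rm=R.from_quat(k["orientation"],scalar_first=True).as_matrix(); p=np.array(k["position"])
    d=Rm@[(uv[0]-k["cx"])/k["fx"],(uv[1]-k["cy"])/k["fy"],1]
    return p+d*(z-p[2])/d[2]
E
python3 - <<'E'
from h import *
print("jaw",jaw())
def go(p,fn,names):
    r.move_to(p,telemetry.current_tool_rot() if fn=="w_s" else quat(np.pi/2))
    im,k=snap("wrist",fn); print(fn,{a:np.round(b,3).tolist() for a,b in k.items()},telemetry.current_joints())
    for n in names: print(n,[(np.round(d["at"],4).tolist(),round(d["score"],2)) for d in models.mark_of(n,"wrist")][:3])
go([0.522,-0.168,0.27],"w_s",["socket","house"])
go([0.50,0.207,0.24],"w_l",["lamp_grip","lamp_flange","stand"])
a,b=cv2.imread("pics/w_s.png"),cv2.imread("pics/w_l.png")
cv2.imwrite("pics/w2.png",cv2.resize(np.vstack([a,b])[:, :],None,fx=.62,fy=.62))
print(telemetry.current_t())
E
```

```text
jaw [ 2.37515958e-01 -9.71383633e-01  8.17219237e-05]
w_s {'fx': 417.908, 'fy': 417.908, 'cx': 325.924, 'cy': 234.128, 'position': [0.591, -0.152, 0.423], 'orientation': [0.098, 0.78, -0.613, -0.077]} [-4.39748506e-01  2.16031795e-01  1.49011953e+00 -5.27889414e-04
  1.43561085e+00  8.92684332e-01]
socket [([0.5232, -0.1643, 0.0847], 0.95)]
house [([0.5212, -0.1615, -0.002], 0.94)]
w_l {'fx': 417.908, 'fy': 417.908, 'cx': 325.924, 'cy': 234.128, 'position': [0.429, 0.207, 0.394], 'orientation': [0.088, 0.702, 0.701, 0.088]} [ 2.63057755e-01  2.19610674e-01  1.55909385e+00 -2.33000720e-04
  1.36280317e+00 -1.30661251e+00]
lamp_grip [([0.5, 0.2089, 0.06], 0.61), ([0.622, 0.2281, 0.0503], 0.58)]
lamp_flange [([0.4956, 0.2091, 0.0325], 0.81), ([0.6248, 0.2291, 0.0238], 0.78)]
stand []
5.1333
```

View pics/w2.png

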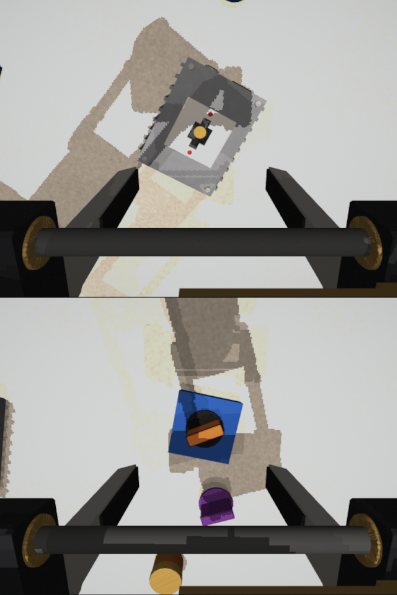

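The wrist view shows the socket with its red dots (full-res px about 338,184 and 305,246) and the orange handle on the stand (about 331,222). I'll measure both from the pixels.

Run:
```python
from h import *
def load(fn): return cv2.imread(f"pics/{fn}.png"), np.load(f"pics/{fn}.npy",allow_pickle=True).item()
im,k=load("w_s"); hsv=cv2.cvtColor(im,cv2.COLOR_BGR2HSV); H,S,V=[hsv[...,i].astype(int) for i in range(3)]
m=(((H<6)|(H>174))&(S>130)&(V>60)).astype(np.uint8)
n,l,st,c=cv2.connectedComponentsWithStats(m)
P=[]
for i in range(1,n):
    if st[i,4]>4: print(st[i],c[i],ray(k,c[i],.085)); P.append(ray(k,c[i],.085))
if len(P)==2:
    d=P[1]-P[0]; print("socket",(P[0]+P[1])/2,np.linalg.norm(d),np.degrees(np.arctan2(d[1],d[0])))
im2,k2=load("w_l"); hsv=cv2.cvtColor(im2,cv2.COLOR_BGR2HSV); H,S,V=[hsv[...,i].astype(int) for i in range(3)]
m=((H>6)&(H<18)&(S>150)&(V>60)).astype(np.uint8); m[:150]=0; m[300:]=0; m[:,:270]=0;m[:,400:]=0
v=V[m>0]; print(np.histogram(v,10))
for th in (60,150,200):
    q=m*(V>th).astype(np.uint8)
    if q.sum()<20: continue
    ys,xs=np.nonzero(q); rc=cv2.minAreaRect(np.column_stack([xs,ys]).astype(np.float32)); bp=cv2.boxPoints(rc)
    print(th,q.sum(),rc); print(np.array([ray(k2,p,.081)[:2] for p in bp]).round(4), ray(k2,rc[0],.081))
A=cv2.resize(im[140:290,250:400],(400,400),interpolation=2); B=cv2.resize(im2[140:290,250:400],(400,400),interpolation=2)
cv2.imwrite("pics/z.png",np.hstack([A,B]))
```

```text
[336 181   7   7  35] [339.         183.82857143] [ 0.55049308 -0.17276522  0.085     ]
[303 243   6   6  31] [305.41935484 245.4516129 ] [ 0.49347191 -0.15799052  0.085     ]
socket [ 0.5219825  -0.16537787  0.085     ] 0.05890420816346517 165.4736136047218
(array([ 67, 188, 195,  31,  51, 326,   4,  25,  39, 513]), array([ 61. ,  75.6,  90.2, 104.8, 119.4, 134. , 148.6, 163.2, 177.8,
       192.4, 207. ]))
60 1439 ((329.0902404785156, 218.3877716064453), (26.372379302978516, 59.560096740722656), 69.77513122558594)
[[0.4941 0.1842]
 [0.4783 0.2266]
 [0.4974 0.2339]
 [0.5137 0.1909]] [0.49578754 0.20903312 0.081     ]
150 581 ((338.85113525390625, 219.32125854492188), (16.64940643310547, 39.996131896972656), 69.86369323730469)
[[0.4958 0.2   ]
 [0.4851 0.2285]
 [0.4973 0.2331]
 [0.5081 0.2043]] [0.49652346 0.21649884 0.081     ]
200 502 ((339.0948486328125, 219.01092529296875), (15.122130393981934, 38.10435104370117), 70.01689147949219)
[[0.4958 0.201 ]
 [0.4857 0.2282]
 [0.4968 0.2324]
 [0.507  0.2049]] [0.49628095 0.21668352 0.081     ]
```

View pics/z.png

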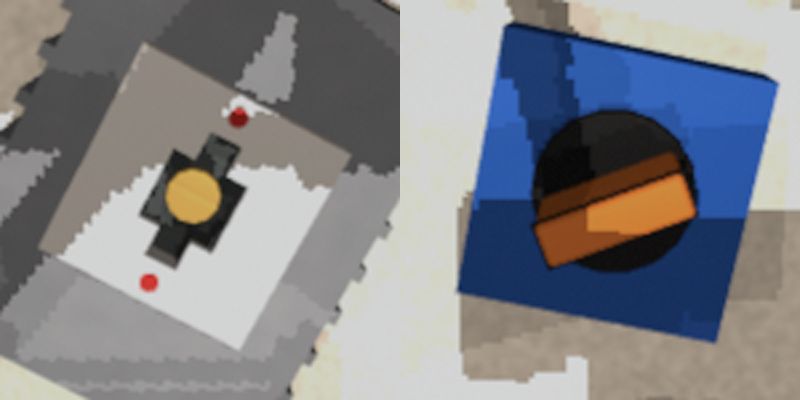

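Socket centre is (0.522, -0.165) with its slot axis at -14.5°. The handle axis is at about 110°. I'll look at both again with the tool at the same angle and height relative to each, so calibration bias cancels out.

Run:
```python
from h import *
def reds(im,k):
    hsv=cv2.cvtColor(im,cv2.COLOR_RGB2HSV); H,S,V=[hsv[...,i].astype(int) for i in range(3)]
    n,l,st,c=cv2.connectedComponentsWithStats((((H<6)|(H>174))&(S>130)&(V>60)).astype(np.uint8))
    i=np.argsort(-st[1:,4])[:2]+1; print(st[i,4]); P=[ray(k,c[j],.085) for j in i]; d=P[1]-P[0]
    print("socket",(P[0]+P[1])/2,np.linalg.norm(d),np.degrees(np.arctan2(d[1],d[0]))%180)
k=np.load("pics/w_l.npy",allow_pickle=True).item()
C=np.array([[535,230],[683,172],[695,213],[552,268]])
Q=np.array([ray(k,(250+(x-400)/2.6667,140+y/2.6667),.081) for x,y in C]); c=Q.mean(0); d=Q[1]+Q[2]-Q[0]-Q[3]; ang=np.degrees(np.arctan2(d[1],d[0]))%180
print("lamp",c,ang, np.linalg.norm(d)/2)
r.move_to([.522,-.1655,.264],quat(np.radians(75.5))); im,k=snap("wrist","ws2"); reds(im,k)
r.move_to([c[0],c[1],.26],quat(np.radians(ang-90))); im2,k2=snap("wrist","wl2"); print(np.degrees(ang),telemetry.current_ee_pos(),telemetry.current_joints())
hsv=cv2.cvtColor(im2,cv2.COLOR_RGB2HSV); H,S,V=[hsv[...,i].astype(int) for i in range(3)]
m=((H>6)&(H<18)&(S>150)).astype(np.uint8); m[:130]=0;m[310:]=0
n,l,st,cc=cv2.connectedComponentsWithStats(m); i=1+np.argmax(st[1:,4]); print(st[i],cc[i])
x,y=[int(v) for v in cc[i]]; print("crop origin",x-50,y-50)
A=cv2.resize(im2[y-50:y+50,x-50:x+50],(600,600),interpolation=cv2.INTER_CUBIC); cv2.imwrite("pics/zl2.png",A[:,:,::-1])
```

```text
lamp [0.4993085  0.21044788 0.081     ] 111.67421935340704 0.04495395426934989
[34 29]
socket [ 0.52171598 -0.16533398  0.085     ] 0.05905317337703154 165.47845036142377
6398.4614493684 [0.49954978 0.20993436 0.25998387] [ 2.69695407e-01  2.10387158e-01  1.52183509e+00 -4.25153418e-04
  1.40936096e+00 -1.08297436e-01]
[ 317  184   19   62 1049] [326.08388942 214.00285987]
crop origin 276 164
```

View pics/zl2.png

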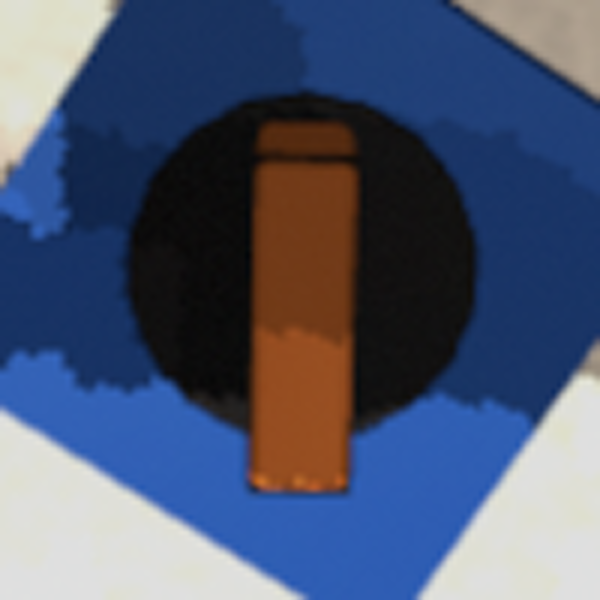

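The handle is nearly upright in the crop, leaning about 1°. The top-face centre is at full-res px 326.6, 218.2 and the flange centre at px 326.3, 208.3. Now I'll compute the grasp and take it.

Run:
```python
from h import *
k=np.load("pics/wl2.npy",allow_pickle=True).item()
f=lambda x,y,z: ray(k,(276+x/6-.4,164+y/6-.4),z)
C=np.array([[254,162],[358,162],[351,487],[250,487]])
Q=np.array([f(x,y,.081) for x,y in C]); c=Q.mean(0); d=Q[0]+Q[1]-Q[2]-Q[3]; ang=np.degrees(np.arctan2(d[1],d[0]))%180
fl=f(302,266,.040); print("lamp top",c,"len",np.linalg.norm(d)/2,"wid",np.linalg.norm(Q[1]-Q[0]),"ang",ang,"flange",fl)
p=.6*c+.4*fl
a=np.radians(ang-90); q=quat(a); z=.062+.006
gripper_to(.06,f_grip=10)
r.move_to([p[0],p[1],.14],q); print(r.move_l([p[0],p[1],z],vel=.08,guard=8))
gripper_to(0,f_grip=35); print("open",telemetry.current_opening(),telemetry.current_wrist_force())
np.save("grasp.npy",[p[0],p[1],a])
r.move_l([p[0],p[1],.17],vel=.12); print("open",telemetry.current_opening(),telemetry.current_wrist_force(),telemetry.current_t())
s=[.5217,-.1653]; b=np.radians(75.5)
for zz in (.24,): r.move_to([s[0],s[1],zz],quat(b))
im,_=snap("side","carry"); im2,_=snap("wrist","carryw")
print([(d["at"],d["score"]) for d in models.mark_of("lamp_flange","side")][:2],telemetry.current_ee_pos(),telemetry.current_joints(),telemetry.current_t())
cv2.imwrite("pics/carry2.png",np.hstack([cv2.resize(im[60:260,300:500],(400,400))[:,:,::-1],cv2.resize(im2,(400,400))[:,:,::-1]]))
```

```text
lamp top [0.49931717 0.21045598 0.081     ] len 0.044989474686450384 wid 0.013860661031574578 ang 110.77639362340726 flange [0.49892467 0.21103631 0.04      ]
False
open 0.013949277029882832 [-0.09144741 -0.26744675  0.47202923]
open 0.013418173413456629 [ 0.37377005 -0.70614174 -0.82860719] 12.1667
[([0.523, -0.1675, 0.2059], 0.7), ([0.6206, 0.2302, 0.0209], 0.7)] [ 0.52178956 -0.16434834  0.23973582] [-4.32485308e-01  2.28934501e-01  1.54721731e+00  2.25416341e-04
  1.36601521e+00 -1.75144912e+00] 13.7917
```

View pics/carry2.png

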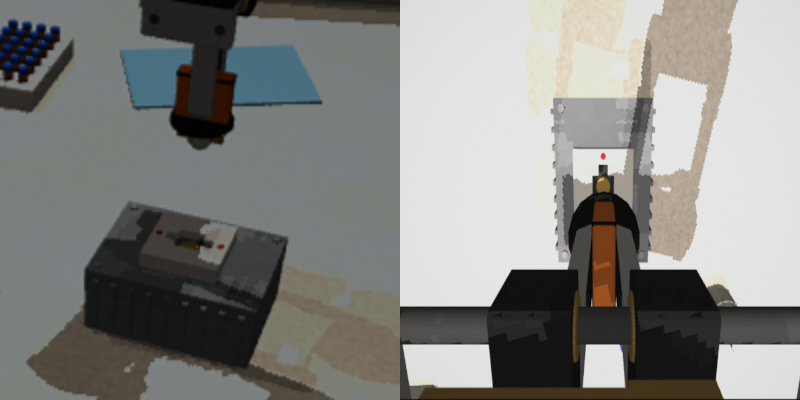

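The lamp is held upright above the socket, and the wrist view shows the handle line, slot and red dot aligned. I'll descend in guarded steps.

Run:
```python
from h import *
s=np.array([.5217,-.1653]); b=np.radians(75.5)
def st(t):
    print(t,np.round(telemetry.current_ee_pos(),4),np.round(telemetry.current_wrist_force(),1),np.round(telemetry.current_torque(),2),"open",round(telemetry.current_opening(),4),telemetry.current_t())
r.move_l([*s,.15],rot=quat(b),vel=.1); r.hold(.2); st("above")
e=s-telemetry.current_ee_pos()[:2]; tgt=s+e; print("err",e)
for z,g in ((.137,6),(.130,9),(.124,12)):
    hit=r.move_l([*tgt,z],rot=quat(b),vel=.03,guard=g); st(f"{z} {hit}")
    if hit: break
im,_=snap("side","ins"); cv2.imwrite("pics/ins2.png",cv2.resize(im[130:250,330:450],(600,600),interpolation=2)[:,:,::-1])
```

```text
above [ 0.522  -0.1655  0.1506] [ 0.2  0.2 -0.3] [ 0.07 -0.16  0.02] open 0.0135 15.0417
err [-0.0003495   0.00017641]
0.137 False [ 0.5213 -0.1651  0.1368] [-0.7 -0.1 -1.2] [ 0.04 -0.15  0.05] open 0.0138 15.625
0.13 False [ 0.5221 -0.1655  0.1306] [0.1 0.3 4.3] [-0.01 -0.29  0.  ] open 0.0138 16.0083
0.124 False [ 0.5221 -0.1655  0.1244] [ 0.7 -1.1  6.1] [-0.06 -0.33 -0.01] open 0.014 16.3583
```

View pics/ins2.png

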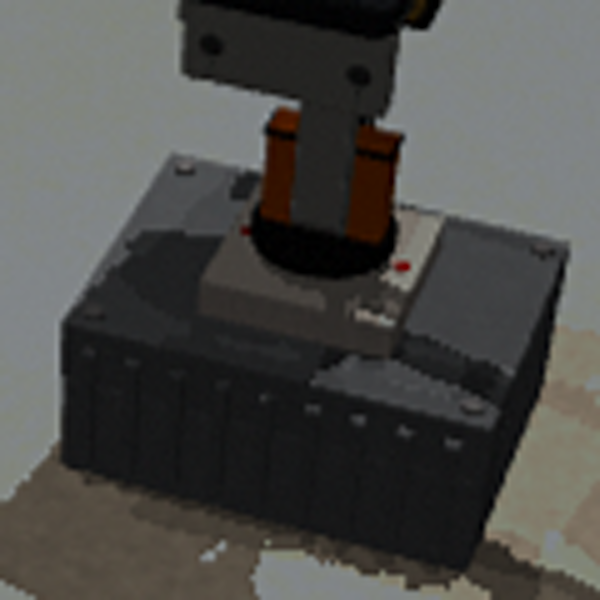

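The lugs are in the slots and the force matches the spring. Next: press flush, then turn clockwise.

```bash
cat >> h.py <<'E'
def st(t):
    x=jaw(); print(t,np.round(telemetry.current_ee_pos(),4),"ang",round(float(np.degrees(np.arctan2(x[1],x[0]))),1),np.round(telemetry.current_wrist_force(),1),np.round(telemetry.current_torque(),2),"open",round(telemetry.current_opening(),4),telemetry.current_t())
E
python3 - <<'E'
from h import *
tgt=np.array([.52135,-.1651]); b=75.5
gripper_to(0,f_grip=50); st("regrip")
hit=r.move_l([*tgt,.112],rot=quat(np.radians(b)),vel=.02,guard=9); st(f"press {hit}")
z=telemetry.current_ee_pos()[2]-.0005
for d in (15,30,50,70,85):
    r.move_l([*tgt,z],rot=quat(np.radians(b-d)),vel=.1); st(d)
    f=telemetry.current_wrist_force(); 
    if abs(telemetry.current_torque()[2])>1.5 or f[2]>45: print("stop");break
    if f[2]<12: z-=.0007
    if f[2]>28: z+=.0005
E
```

```text
regrip [ 0.5221 -0.1654  0.1245] ang 75.5 [0.9 0.2 6.3] [-0.02 -0.37  0.  ] open 0.014 16.625
press True [ 0.5222 -0.1655  0.1195] ang 75.5 [-1.   0.3  8. ] [ 0.16  0.19 -0.01] open 0.0135 17.025
15 [ 0.5219 -0.1654  0.1198] ang 60.5 [0.  1.  7.8] [-0.01 -0.21 -0.04] open 0.0138 17.4333
30 [ 0.5219 -0.1653  0.1192] ang 45.5 [0.4 0.  8.4] [-0.02 -0.16 -0.03] open 0.0134 17.8417
50 [ 0.522  -0.1657  0.119 ] ang 25.5 [-0.6 -0.9 10.8] [-0.1   0.03 -0.01] open 0.0139 18.3417
70 [ 0.5221 -0.166   0.119 ] ang 5.5 [-0.6 -1.1 14.1] [-0.14  0.31 -0.14] open 0.0133 18.8417
85 [ 0.5221 -0.1661  0.119 ] ang -9.5 [-2.7 -1.  15.3] [-0.22  0.37 -0.09] open 0.0134 19.25
```

It turns freely and sits flush at TCP z = 0.119. I'll continue gently towards the stop and then add some press.

Run:
```python
from h import *
tgt=np.array([.52135,-.1651]); b=75.5; z=.1180
for d in (89,92,94,95,96):
    r.move_l([*tgt,z],rot=quat(np.radians(b-d)),vel=.05); st(d); D=d
    if abs(telemetry.current_torque()[2])>.6: print("stop reached");break
for i in range(6):
    if telemetry.current_wrist_force()[2]>20: break
    z-=.0007; r.move_l([*tgt,z],rot=quat(np.radians(b-D)),vel=.02); r.hold(.1); st(f"z {z:.4f}")
im,_=snap("side","fin"); im2,_=snap("scene","fin2")
cv2.imwrite("pics/fin3.png",np.hstack([cv2.resize(im[130:250,330:450],(400,400),interpolation=2),cv2.resize(im2[110:230,260:380],(400,400),interpolation=2)])[:,:,::-1])
```

```text
89 [ 0.5221 -0.166   0.1192] ang -13.5 [ 0.1 -0.7  8.4] [-0.38 -0.1   0.01] open 0.0137 19.5
92 [ 0.5221 -0.1659  0.119 ] ang -16.5 [-0.2 -0.2  8.1] [-0.31 -0.06  0.02] open 0.0134 19.75
94 [ 0.522  -0.1658  0.119 ] ang -18.5 [ 0.6 -0.9  8.2] [-0.21 -0.04 -0.01] open 0.0134 20.0
95 [ 0.522  -0.1658  0.119 ] ang -19.5 [-0.  -1.   8.3] [-0.16 -0.05 -0.05] open 0.0137 20.25
96 [ 0.5221 -0.1658  0.119 ] ang -20.5 [ 0.4 -0.5  8.8] [-0.2  -0.04  0.04] open 0.0136 20.5
z 0.1173 [ 0.522  -0.1658  0.119 ] ang -20.5 [-1.9 -0.2 12.6] [-0.11  0.24  0.  ] open 0.0135 20.85
z 0.1166 [ 0.522  -0.1658  0.1189] ang -20.5 [-1.2 -1.2 17.8] [ 0.01  0.46 -0.  ] open 0.0137 21.2
z 0.1159 [ 0.522  -0.1658  0.1189] ang -20.5 [-2.6  0.3 20.2] [0.15 0.72 0.02] open 0.0145 21.55
```

View pics/fin3.png

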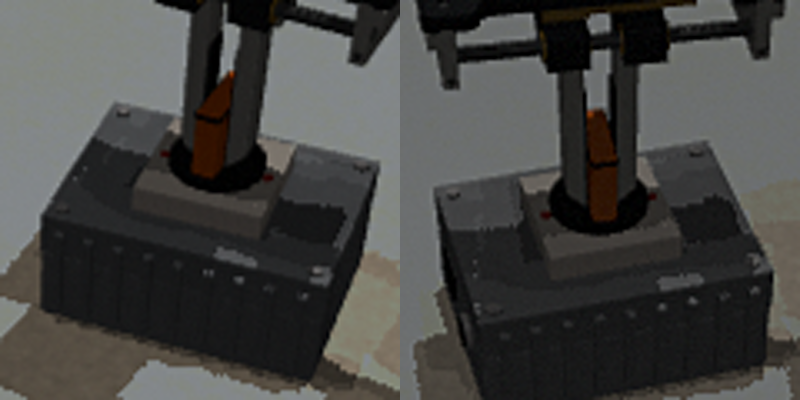

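Both views show the flange flush on the plate and the handle square to the red-dot line. I'll ease the press a little because the moment rose with it, confirm it holds steady, and hand in.

Run:
```python
from h import *
r.move_l([.52135,-.1651,.1166],rot=quat(np.radians(-20.5)),vel=.02); r.hold(.4); st("a"); r.hold(.5); st("b")
r.sign_off()
```

```text
a [ 0.522  -0.1658  0.119 ] ang -20.5 [-2.6 -0.1 16. ] [-0.    0.46  0.05] open 0.0142 22.3
b [ 0.522  -0.1658  0.119 ] ang -20.5 [-2.  -0.2 14.7] [ 0.05  0.47 -0.02] open 0.0141 22.8
the job is handed in; nothing more can be done
```

The lamp cartridge is in the bayonet socket, turned clockwise, and I handed the job in at about 23 s with the handle still gripped and pressed down.

**What I did:** I took the orange-handled cartridge from the stand, lined its lugs up with the slots and pushed it down against the spring until flush. I then turned it clockwise by 96° of tool angle. I did not move near the jar, cap or bottle, and I did not photograph them again at the end.

**Last checks:**
- **Press:** the upward force on the tool was about 15–16 N, more than the roughly 9.5 N the spring takes at flush. The tool height of 0.119 m matches the computed flush height and stayed steady over the last half second.
- **Pictures:** the side and scene views, taken just before I eased the press from 20 to about 15 N, showed the flange on the plate and the handle square to the red-dot line.

**Not fully confirmed:**
- **End stop:** I felt no clear torque rise at the stop near 95°, so the turn is judged from the tool angle and the pictures.
- **Side moment:** a moment of about 0.5 N m remained at the wrist while pressing.

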